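# Third hand: press a corbel to its moulding

### The job

Pick the pale wooden corbel out of the parts tray, set it upright on the bed of the assembly jig with its wide flat face flush against the black moulding, centred between the two white marks, and press it straight back until the red pointer stands steady in the green band, never reaching the red. You are the third hand for the restorer who will screw it on, so finish while still gripping and pressing it like that: do not let go or back off. Leave the other parts and tools where they are.

Things in the scene. Friction and masses are not known exactly. Their poses are not given: they have to be found in the camera images.
- corbel: pale bare-wood corbel, T-shaped from above, standing upright in a tray compartment, about 90 g. Web 44 long (x) x 28 wide (y) x 58 high, plus a low rounded cap to 65, to be gripped across its 28 mm; on its +x end a wide flange 12 thick (x) x 60 wide (y) x 66 high. Origin: underside, below the middle of the web; x points from web to flange, z up.
- corbel_face (a point): centre of the flange's flat outer face, the face to be pressed: 34 mm along +x and 33 mm up from the corbel's origin
- tray: blue parts tray, fixed, 195 (x) x 215 (y) x 24 high, floor and walls 5 thick, one cross wall each way: four compartments of 90 x 100 centred at (+-47.5, +-52.5) mm. Each holds one part, which one is where varies. Origin: centre of its underside.
- jig: fixed assembly jig. Plywood bed, top 12 mm above the origin, reaching 120 mm to -x and 105 mm to each side. Across it stands a black moulding on a sprung carriage, 180 long (y), 16 thick, 70 high, its flat front looking to -x, towards the robot. Other pieces are under 75 high. Origin: on the table, under the middle of the moulding's front when nothing presses it; x is the direction to press, z up.
- fence_mark (a point): moves with the moulding: foot of its front face at bed height, midway between the two white marks on its top edge, which stand 68 mm apart (white lines run on from them along the bed). x is the direction to press (into the moulding), y along the moulding, z up.
- carriage (a joint): how far the moulding on its sprung carriage is pushed back, in m: 0 free, 0.036 hard stop; a spring of 400 N/m (0.4 N per mm) pushes back. It carries a red pointer at its -y end over a fixed scale on the jig: from 10 to 24 mm (4 to 9.6 N) the scale is green, from 28 mm on red, else white.
- bun_foot: dark turned wooden foot, 46 dia x 46 high, in the tray; not needed. Origin: centre of its underside
- ferrule: brass ring, 42 dia x 26 high, in the tray; not needed. Origin: centre of its underside
- spacer: dark wooden spacer, 50 x 30 x 20 high, in the tray; not needed. Origin: centre of its underside
- tin: closed paint tin, 84 dia x 110 high, a bystander. Origin: centre of its underside
- jar: amber jar with black cap, 60 dia x 80 high, a bystander. Origin: centre of its underside
- brush: green-handled brush lying on the table to the right of the jig, a bystander, lying along its x
- screwdriver: screwdriver lying on the table to the right, a bystander, lying along its x
- sanding_block: cork sanding block, 70 x 45 x 28 high, a bystander. Origin: centre of its underside
There are look-alikes about, which are no part of the job. Leave any blue or turquoise look-alike of the corbel alone.

How it is judged (in metres and radians):
On the way, in this order (a step that is already met when the one before it is completed fails the run):
1. the corbel is lifted clear out of the tray (z of corbel in the frame of tray above 0.035 m and contact force between corbel and the fingers above 1 N and contact force between corbel and tray below 0.01 N), for 0.1 s.
2. the corbel is pressed against the moulding at the marks, pointer in the green (value of joint carriage between 0.009 and 0.025 m and contact force between corbel and carriage between 3 and 11 N and contact force between corbel and the fingers above 1 N and x of corbel_face in the frame of fence_mark above -0.004 m and y of corbel_face in the frame of fence_mark between -0.009 and 0.009 m and z of corbel in the frame of fence_mark below 0.006 m and angle between corbel's own z axis and vertical below 0.1 rad and angle between the x axis of corbel and the x axis of fence_mark, either way round below 0.1 rad), for 0.5 s.
At the end, for the whole second after the job is handed in: Fingers on the corbel pressing its flange on the moulding with 3-11 N, carriage still and 9-25 mm back (green); face within 4 mm of the moulding and 9 mm of midway between the marks, underside at most 6 mm over the bed, upright and square within 0.1 rad (all of step 2 and velocity of joint carriage between -0.005 and 0.005 m/s); the arm keeps its last pose, push and grip.
It fails at once if the pointer goes into the red zone (moulding pushed back more than 28 mm) (value of joint carriage above 0.028 m).
It fails at once if another part in the tray is moved more than 25 mm (distance of any of bun_foot, ferrule, spacer from where it was at the start of the episode above 0.025 m).
It fails at once if a tool, tin, jar or block on the table is moved more than 25 mm (distance of any of tin, jar, brush, screwdriver, sanding_block from where it was at the start of the episode above 0.025 m).
It also fails if it takes over 40 s, if anything falls off the work surface, if the arm or the gripper's body presses on something with over 40 N, if the wrist force passes 120 N, or if a joint passes its speed limit or range.

### The arm

A 6-joint arm with a two-finger parallel gripper is mounted at the origin on the work surface. World frame = base frame: x ahead of the robot, y to its left, z up, the work surface at z = 0. Lengths are in mm, angles in degrees, forces in N, time in s.
With the tool pointing down it reaches from about 350 to 850 mm from the base axis. Payload 8.1 kg.
Tool frame: the origin (TCP) lies at the very end of the fingers, on their centre line; the grasp point (between the pads) lies 19 mm behind it (r.grip_point_offset is the distance from the TCP to the grasp point, in mm); z points along the fingers, y is the line along which they close (so a half turn about z gives the same grasp; the last joint's range is limited). The gripper opens to 85 mm and grips with 20 to 120 N. Pads are 22 mm wide; open, the fingers measure 114 mm over their backs; the gripper's body (76 mm by 85 mm) begins 54 mm behind the grasp point. The pads swing forward as they close: fully open they stand 13 mm farther back than shut.
Start: joints at [60.997, 7.471, 85.268, -0, 87.261, -4.893], TCP at [245.074, 547.671, 231.292] pointing down, gripper open.
Joint ranges: [-169.43, 169.43], [-51.17, 129.36], [1.28, 143.12], [-76.62, 256.62], [0, 156.53], [-152.29, 152.29]. Speed limits (degrees/s): [136.94, 136.94, 159.86, 180, 180, 180].

### API

Orientations are given as [roll, pitch, yaw] about the fixed x, y, z axes, in that order (R = Rz(yaw) Ry(pitch) Rx(roll)).
In Python, from bench import status, eyes, r gives the robot as it stands.
- The arm moves only by the shell command python3 -m handwheel 'ROWS' [FORCE]. ROWS is a JSON object whose one key "series" holds a list that holds one entry, the list of rows, each a list of 7 numbers: the shift along the tool's x, y, z in cm, then the turn, a rotation vector about the tool's x, y, z in rad, then the opening, from 0 (shut) to 1 (fully open). In form: {"series": [[[tx, ty, tz, rx, ry, rz, claw], ...]]}. A call has 1 to 12 rows; each row is the pose to reach, as a shift and turn from the pose commanded when the call began, along the tool's axes at that moment; what a row does not reach only later rows make up. A row lasts 1/8 s, in which the tool goes at most 62.5 mm and 10.7 degrees, less where a joint would pass 70% of its speed; a pose out of reach is approached as far as the arm can. A call with a gripper value outside its range is refused whole. The fingers move at their own pace and stop on an object; FORCE is the grip in N (left out, the last holds). Time passes only in rows, so rows that repeat a pose let the fingers close. It gives the time, the measured TCP pose, the force, the opening and the grip force at its end, in the units of the state.
- status.sense(): the state, without advancing time (a new reading comes with each control period).
- eyes.snapshot(name): name is "scene" or "top" or "wrist"; returns a dict with "img" (420x560x3 uint8, red, green, blue), "mtx" (3x3 intrinsics, pixels), "R" (3x3) and "t" (3): a world point X has camera coordinates R X + t. Camera axes: x right, y down, z forward; pixel columns grow to the right and rows downward; lengths in mm; the calibration is good to about 2 mm. The wrist camera is an equidistant fisheye: a pixel r from the principal point sees the ray r / f radians off the axis. A picture is of the moment at which its call begins. There is no depth.
- r.hand_in(): hands the job in; it is judged then, once.
The state is a dict: "time": time; "joint_pos": joint angles; "qd": joint speeds; "joint_efforts": joint torques, N m; "tool_pos": TCP position; "tcp_rot": TCP orientation; "ft_force": force on the tool from outside, world axes, zero at the start; "wrist_torque": the same for the moment, N m; "finger_gap": finger opening in mm; "grip_force": force on a finger pad.
Only numpy, scipy, OpenCV 4.12 (cv2) and the standard library are available. Lean on these libraries where they do the work, as an engineer would, in place of code of your own. Each camera call takes 0.05 s, during which the arm holds its last target. There are 200 camera calls.

## Working session

There is one attempt and no reset: what is moved stays moved. The work goes in short steps, Python scripts to look and compute and a shell command to move; the robot and the scene stay as the last step left them, time stands still between calls to the robot, and variables do not carry over. Pictures are saved under pics/ and viewed, at most 10 in all, crops included, and the job is handed in when it is done.

```bash
mkdir -p pics; ls
python3 - <<'E'
from bench import status, eyes, r
import cv2,pickle,numpy as np
s=status.sense();print(s)
d={}
for n in("scene","top"):
    a=eyes.snapshot(n);d[n]=a
    cv2.imwrite(f"pics/{n}0.png",cv2.resize(a["img"][:,:,::-1],(800,600),interpolation=cv2.INTER_CUBIC))
    print(n,a["mtx"],a["R"],a["t"])
pickle.dump(d,open("cams.pkl","wb"))
E
```

```text
pics
{'time': 0.0, 'joint_pos': array([ 6.09954828e+01,  7.51363476e+00,  8.53305449e+01, -7.03143858e-05,
        8.72601138e+01, -4.89335527e+00]), 'qd': array([-0.05396977,  0.03668695, -0.01009242, -0.11290236, -0.0152508 ,
        0.02413166]), 'joint_efforts': array([ 9.76983720e-04, -5.69421351e+01, -5.00540113e+01, -1.09736295e-04,
        1.53697422e-02,  1.56261990e-05]), 'tool_pos': array([244.82136011, 547.17984076, 230.24764655]), 'tcp_rot': array([-1.79896081e+02, -8.82640185e-03,  1.55888833e+02]), 'ft_force': array([-0.55383483, -0.96185493,  0.09336034]), 'wrist_torque': array([ 0.01040524,  0.04845245, -0.03944744]), 'grip_force': 0.0, 'finger_gap': 85.26236858792463}
scene [[488.25498248   0.         281.08407112]
 [  0.         488.25498248 210.20318794]
 [  0.           0.           1.        ]] [[ 0.06664691  0.99776605  0.0045924 ]
 [ 0.66739975 -0.04115734 -0.74356146]
 [-0.74171137  0.05262104 -0.66865183]] [  -2.01966429 -304.15177686 1804.62199513]
top [[408.28567804   0.         278.90770448]
 [  0.         408.28567804 211.96139001]
 [  0.           0.           1.        ]] [[-1.49208207e-02 -9.99886763e-01 -1.95735973e-03]
 [-9.82219796e-01  1.50235122e-02 -1.87132485e-01]
 [ 1.87140701e-01 -8.69612770e-04 -9.82332735e-01]] [ -24.99576922  512.53789532 1104.4780429 ]
```

View pics/scene0.png

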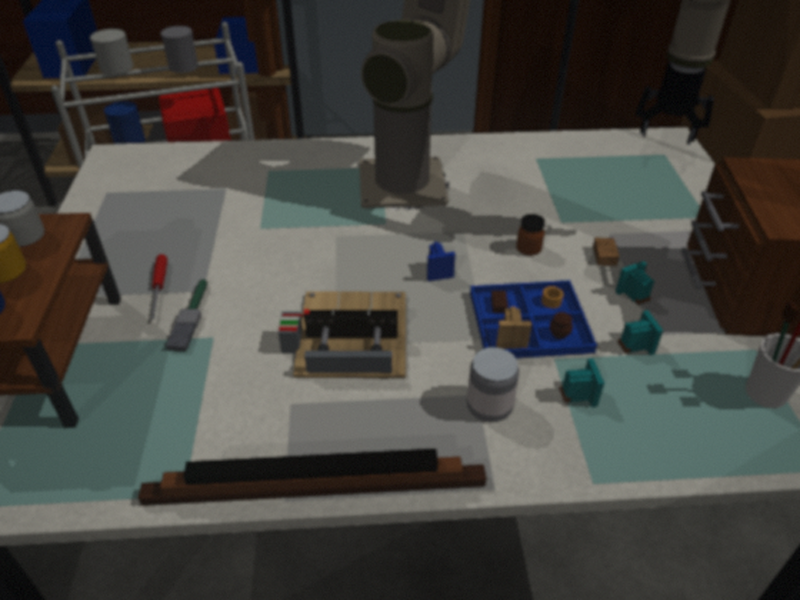

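View pics/top0.png

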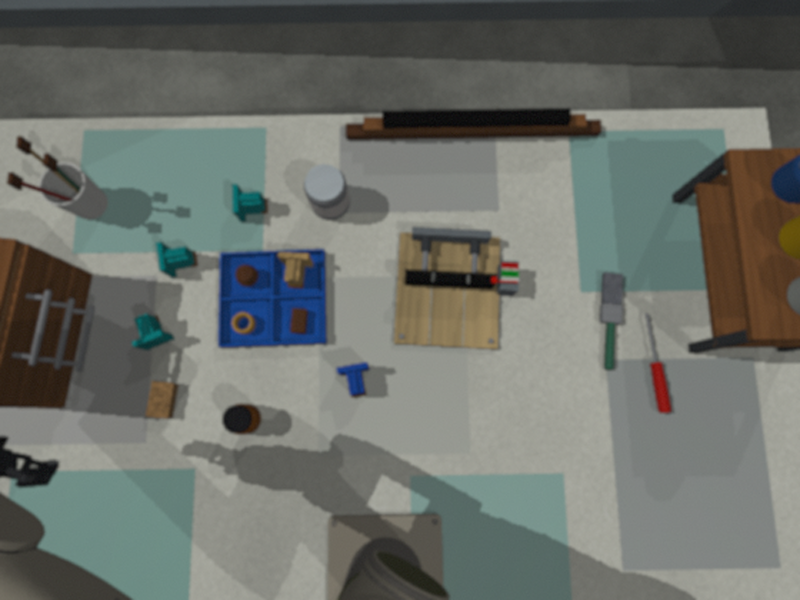

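Scene shows the tray and the jig side by side, with a loose moulding further back. Corbel candidates (top view, 800x600): pale wood in the far right tray compartment (294,268), blue (353,378), and turquoise (248,202), (175,258), (150,332). By the description I choose the pale one at (294,268). The jig's moulding is at (450,280). The loose black moulding at (475,118) is a decoy.

Run:
```python
import cv2,pickle,numpy as np
d=pickle.load(open("cams.pkl","rb"));im=d["top"]["img"][:,:,::-1]
g=lambda a:np.clip(a.astype(float)*1.6,0,255).astype('uint8')
# tray crop x150-235,y172-246 ; jig x272-367,y156-248
a=g(cv2.resize(im[172:247,150:250],None,fx=8,fy=8,interpolation=cv2.INTER_CUBIC))
b=g(cv2.resize(im[170:245,272:372],None,fx=8,fy=8,interpolation=cv2.INTER_CUBIC))
cv2.imwrite("pics/tray.png",a);cv2.imwrite("pics/jig.png",b)
```

```text
(no output)
```

View pics/tray.png

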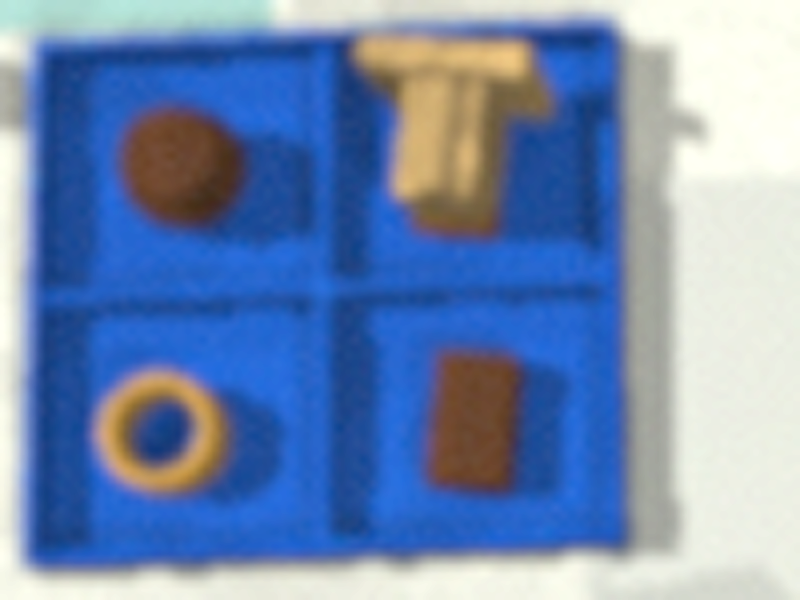

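View pics/jig.png

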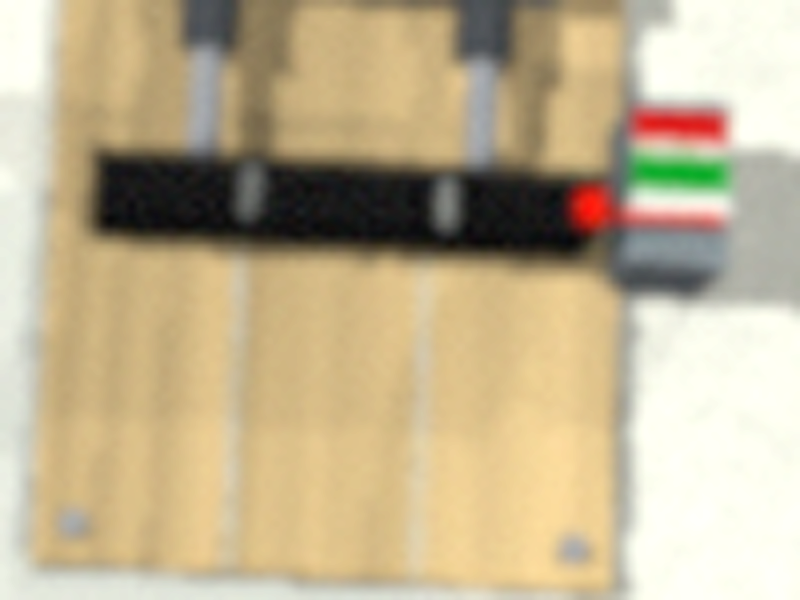

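The crop confirms the pale corbel, flange toward +x (crop ~(445,60)) and web toward the robot (~(450,140)). The jig crop shows the bed's front corners at (35,568) and (612,588). The white lines run (230,560)-(243,250) and (415,575)-(425,265).

```bash
cat > h.py <<'E'
import cv2,pickle,numpy as np
from scipy.optimize import minimize
def proj(c,X): 
    p=(c["R"]@np.asarray(X,float).T).T+c["t"]; q=p@c["mtx"].T; return q[:,:2]/q[:,2:]
def back(c,uv,z):
    uv=np.atleast_2d(uv); d=np.c_[uv,np.ones(len(uv))]@np.linalg.inv(c["mtx"]).T@c["R"]
    o=-c["R"].T@c["t"]; return o+d*((z-o[2])/d[:,2])[:,None]
def box(x0,x1,y0,y1,z0,z1): return np.array([[x,y,z] for x in(x0,x1) for y in(y0,y1) for z in(z0,z1)],float)
PARTS=[box(-22,22,-14,14,0,58),box(-22,22,-6,6,0,65),box(22,34,-30,30,0,66)]
def place(P,x,y,z,yaw):
    c,s=np.cos(yaw),np.sin(yaw); return P@np.array([[c,-s,0],[s,c,0],[0,0,1]]).T+[x,y,z]
def sil(c,x,y,z,yaw,k=4):
    m=np.zeros((420*k,560*k),np.uint8)
    for P in PARTS:
        h=cv2.convexHull(((proj(c,place(P,x,y,z,yaw))+.5)*k-.5).round().astype(np.int32)); cv2.fillConvexPoly(m,h,255)
    return cv2.resize(m,(560,420),interpolation=cv2.INTER_AREA)/255.
E
python3 - <<'E'
from h import *
d=pickle.load(open("cams.pkl","rb"));T,S=d["top"],d["scene"]
cr=lambda p,o:(np.array(p,float)+.5)/8-.5+o
J=lambda *p:back(T,cr(p,[272,170]),12)
w=J((35,568),(612,588),(230,560),(243,250),(415,575),(425,265));print("bedpts",w.round(1))
loc=[(-120,105),(-120,-105),(-115,34),None,(-115,-34),None]
dy=(w[0]-w[1])[:2];print("yaw corners",np.degrees(np.arctan2(-dy[0],dy[1])),np.hypot(*dy))
for a,b in((2,3),(4,5)):
    v=(w[b]-w[a])[:2];print("yaw line",np.degrees(np.arctan2(v[1],v[0])))
# corbel
masks={}
for n,c,(x0,x1,y0,y1) in(("top",T,(188,222,172,206)),("scene",S,(338,382,205,250))):
    hsv=cv2.cvtColor(c["img"],cv2.COLOR_RGB2HSV); H,s,v=cv2.split(hsv)
    wood=((H<28)&(s>40)&(v>40)); m=np.zeros(wood.shape); m[y0:y1,x0:x1]=wood[y0:y1,x0:x1]
    masks[n]=(c,m,(slice(y0-6,y1+6),slice(x0-6,x1+6))); print(n,m.sum())
def cost(p,show=0):
    e=[np.abs(sil(c,p[0],p[1],5,p[2])-m)[b].sum() for c,m,b in masks.values() ]
    return (e if show else sum(e))
x0=back(T,cr((450,140),[150,172]),65)[0];print("init",x0)
best=min((minimize(cost,[x0[0],x0[1]+a,b],method="Nelder-Mead",options=dict(initial_simplex=[[x0[0],x0[1]+a,b],[x0[0]+8,x0[1]+a,b],[x0[0],x0[1]+a+8,b],[x0[0],x0[1]+a,b+.15]])) for a in(0,-6) for b in(-.1,.1)),key=lambda q:q.fun)
print(best.x,np.degrees(best.x[2]),cost(best.x,1))
rows=[]
for n,(c,m,b) in masks.items():
    s=sil(c,*best.x[:2],5,best.x[2]); im=c["img"][:,:,::-1].copy()[b]; im=cv2.resize(im,None,fx=8,fy=8)
    for mm,col in((s,(0,255,0)),(m,(0,0,255))):
        k,_=cv2.findContours((cv2.resize(mm[b],None,fx=8,fy=8)>.5).astype('uint8'),0,1); cv2.drawContours(im,k,-1,col,1)
    rows.append(cv2.resize(im,(400,440)))
cv2.imwrite("pics/fit.png",np.hstack(rows))
# tray corners
t=back(T,cr([(40,40),(615,22),(628,550),(25,568)],[150,172]),24);print("tray",t.round(1),t.mean(0))
E
```

```text
bedpts [[ 435.4  -23.    12. ]
 [ 425.1 -230.    12. ]
 [ 437.3  -93.1   12. ]
 [ 551.2 -100.7   12. ]
 [ 430.8 -159.4   12. ]
 [ 544.6 -167.1   12. ]]
yaw corners -2.862393916297905 207.2558620764182
yaw line -3.804846356944124
yaw line -3.861527788623835
top 352.0
scene 586.0
init [577.64612228 171.90693026  65.        ]
[ 5.79144560e+02  1.77609938e+02 -4.67699635e-02] -2.67972151857801 [np.float64(68.41960784313726), np.float64(187.47843137254904)]
tray [[628.1 330.5  24. ]
 [631.6 119.6  24. ]
 [436.8 113.2  24. ]
 [433.6 327.7  24. ]] [532.52258156 222.76696884  24.        ]
```

View pics/fit.png

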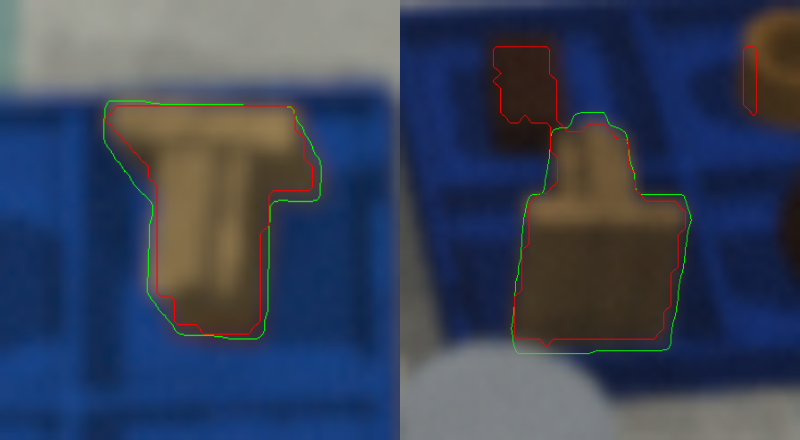

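Fit (green over red) hugs the corbel in both views: about (579,178), yaw -2.7°. Now working out the move to above it.

```bash
cat >> h.py <<'E'
from scipy.spatial.transform import Rotation as Ro
def rel(tgt,yaw):
    from bench import status
    s=status.sense(); A=Ro.from_euler("xyz",s["tcp_rot"],degrees=True); B=Ro.from_euler("xyz",[180,0,yaw],degrees=True)
    print("t",s["time"],"pos",s["tool_pos"].round(1),"rot",s["tcp_rot"].round(2),"F",s["ft_force"].round(2),"gap",round(s["finger_gap"],1),"grip",s["grip_force"])
    print("shift cm",(A.inv().apply(np.array(tgt)-s["tool_pos"])/10).round(2),"rv",(A.inv()*B).as_rotvec().round(4))
E
python3 - <<'E'
from h import *
rel([576,177.5,140],177.3)
T=pickle.load(open("cams.pkl","rb"))["top"]
print("tin",back(T,[(325*.7,187*.7)],110),"jar",back(T,[(236*.7,420*.7)],80))
E
```

```text
t 0.1 pos [244.8 547.2 230.3] rot [-1.7990e+02 -1.0000e-02  1.5589e+02] F [ 0.75 -0.83 -0.52] gap 85.4 grip 0.0
shift cm [-45.33 -20.2    9.06] rv [-0.0016 -0.0005 -0.3737]
tin [[731.55453399 106.57214807 110.        ]] jar [[289.80901245 271.30407403  80.        ]]
```

```bash
python3 -m handwheel '{"series": [[[-5,-2.2,0,0,0,-0.04,0.7],[-10,-4.5,0,0,0,-0.08,0.7],[-15,-6.7,0,0,0,-0.13,0.7],[-20,-9,0,0,0,-0.17,0.7],[-25,-11.2,1,0,0,-0.21,0.7],[-30,-13.4,2.5,0,0,-0.25,0.7],[-35,-15.6,4.5,0,0,-0.29,0.7],[-40,-17.8,6.5,0,0,-0.33,0.7],[-44,-19.6,8,0,0,-0.36,0.7],[-45.33,-20.2,9,0,0,-0.374,0.7],[-45.33,-20.2,9,0,0,-0.374,0.7],[-45.33,-20.2,9,0,0,-0.374,0.7]]]}' 40
python3 - <<'E'
from h import *
rel([576,177.5,27],177.3)
from bench import eyes
a=eyes.snapshot("wrist");pickle.dump(a,open("w.pkl","wb"))
cv2.imwrite("pics/w1.png",np.clip(cv2.resize(a["img"][:,:,::-1],(800,600)).astype(float)*1.5,0,255))
print(a["mtx"])
def fish(c,X):
    p=(c["R"]@np.asarray(X,float).T).T+c["t"]; th=np.arctan2(np.hypot(p[:,0],p[:,1]),p[:,2]); ph=np.arctan2(p[:,1],p[:,0])
    return np.c_[c["mtx"][0,2]+c["mtx"][0,0]*th*np.cos(ph),c["mtx"][1,2]+c["mtx"][1,1]*th*np.sin(ph)]
P=place(np.array([[34,30,66],[34,-30,66],[22,30,66],[22,-30,66],[-22,14,58],[-22,-14,58],[-22,14,0],[-22,-14,0]]),579.1,177.6,5,-.0468)
print((fish(a,P)*800/560).round(0))
E
```

```text
time: 1.6
tool_pos: [575.8, 179.4, 141.8]
tcp_rot: [180.0, 0.0, 177.4]
ft_force: [-0.0, 0.7, 0.6]
finger_gap: 59.7
grip_force: 0.0
t 1.6 pos [575.8 179.4 141.8] rot [179.97   0.   177.35] F [-0.02  0.7   0.59] gap 59.7 grip 0.0
shift cm [-0.03 -0.19 11.48] rv [0.0006 0.0001 0.001 ]
[[325.1922621    0.         276.91180061]
 [  0.         325.1922621  204.77150281]
 [  0.           0.           1.        ]]
[[451. 379.]
 [336. 379.]
 [452. 358.]
 [335. 358.]
 [422. 270.]
 [365. 270.]
 [416. 247.]
 [371. 247.]][ WARN:0@2.331] global loadsave.cpp:1063 imwrite_ Unsupported depth image for selected encoder is fallbacked to CV_8U.
```

View pics/w1.png

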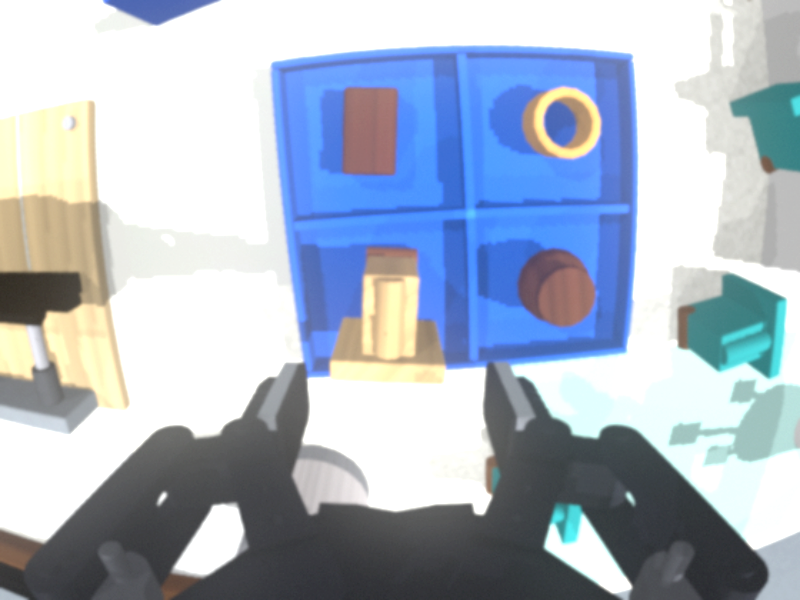

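The wrist view shows the corbel (flange (331,378)-(443,381), web end at ~(391,270)) a bit to -y of the prediction and turned about 1.5° more. I use y≈176, yaw≈-4°, and go down. The fingers clear the tray walls.

```bash
python3 -m handwheel '{"series": [[[0,-0.25,3,0,0,0.022,0.7],[0,-0.25,6.5,0,0,0.022,0.7],[0,-0.25,9.5,0,0,0.022,0.7],[0,-0.25,11.3,0,0,0.022,0.7],[0,-0.25,11.4,0,0,0.022,0.7],[0,-0.25,11.4,0,0,0.022,0.4],[0,-0.25,11.4,0,0,0.022,0.1],[0,-0.25,11.4,0,0,0.022,0.1],[0,-0.25,11.4,0,0,0.022,0.1],[0,-0.25,11.4,0,0,0.022,0.1]]]}' 40
```

```text
time: 2.9
tool_pos: [577.7, 176.0, 29.2]
tcp_rot: [179.9, 0.2, 176.1]
ft_force: [-0.9, 0.5, 6.6]
finger_gap: 27.9
grip_force: 40.4
```

```bash
python3 -m handwheel '{"series": [[[0,0,-1.5,0,0,0,0.1],[0,0,-4,0,0,0,0.1],[0,0,-7,0,0,0,0.1],[0,0,-9.5,0,0,0,0.1],[0,0,-11,0,0,0,0.1],[0,0,-11,0,0,0,0.1],[0,0,-11,0,0,0,0.1]]]}'
python3 - <<'E'
from h import *
from bench import eyes
T=eyes.snapshot("top");pickle.dump(T,open("t2.pkl","wb"))
w=eyes.snapshot("wrist")
b=lambda im,k:np.clip(cv2.resize(im[:,:,::-1],k,interpolation=cv2.INTER_CUBIC).astype(float)*1.5,0,255).astype('uint8')
cv2.imwrite("pics/w2.png",np.hstack([b(w["img"],(400,300)),b(w["img"][220:400,190:430],(400,300))]))
rel([450,-130,140],176.2)
E
```

```text
time: 3.78
tool_pos: [575.5, 175.4, 136.1]
tcp_rot: [-180.0, -0.1, 176.1]
ft_force: [0.1, -0.2, -1.2]
finger_gap: 27.3
grip_force: 39.6
t 3.875 pos [575.2 175.4 135.7] rot [-1.7996e+02 -1.4000e-01  1.7606e+02] F [-0.03 -0.06 -0.33] gap 27.6 grip 39.61571753025055
shift cm [ 10.39 -31.33  -0.38] rv [-0.0007 -0.0025 -0.0025]
```

View pics/w2.png

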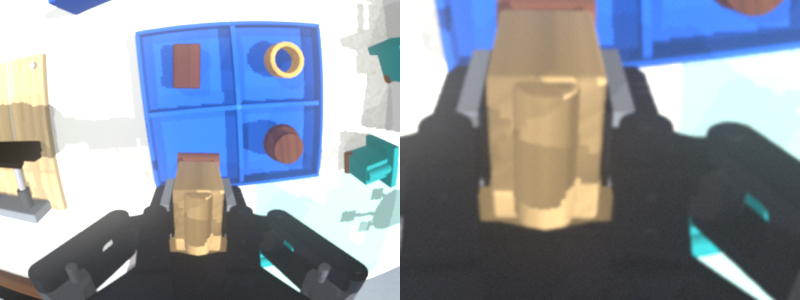

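The corbel is gripped squarely, about flush with the pads, and is out of the tray. Jig origin works out at ≈(550,-134.6), yaw -3.8°. I'm carrying it over the bed, in front of the moulding.

```bash
python3 -m handwheel '{"series": [[[1,-3,0,0,0,0,0.1],[2.1,-8,0,0,0,0,0.1],[3.4,-13,0,0,0,0,0.1],[4.7,-18,0,0,0,0,0.1],[6,-23,0,0,0,0,0.1],[7.3,-28,0,0,0,0,0.1],[8.1,-30.5,0.3,0,0,-0.003,0.1],[8.1,-31.1,0.5,0,0,-0.003,0.1],[8.1,-31.1,0.5,0,0,-0.003,0.1],[8.1,-31.1,0.5,0,0,-0.003,0.1],[8.1,-31.1,0.5,0,0,-0.003,0.1]]]}'
python3 - <<'E'
from h import *
from bench import eyes
w=eyes.snapshot("wrist");pickle.dump(w,open("w3.pkl","wb"))
cv2.imwrite("pics/w3.png",np.clip(cv2.resize(w["img"][:,:,::-1],(800,600),interpolation=cv2.INTER_CUBIC).astype(float)*1.3,0,255).astype('uint8'))
rel([473,-129.4,36],176.2)
def fish(c,X):
    p=(c["R"]@np.asarray(X,float).T).T+c["t"]; th=np.arctan2(np.hypot(p[:,0],p[:,1]),p[:,2]); ph=np.arctan2(p[:,1],p[:,0])
    return np.c_[c["mtx"][0,2]+c["mtx"][0,0]*th*np.cos(ph),c["mtx"][1,2]+c["mtx"][1,1]*th*np.sin(ph)]
P=place(np.array([[-120,105,12],[-120,-105,12],[-120,34,12],[-120,-34,12],[0,90,82],[0,-90,82],[0,34,82],[0,-34,82]],float),550,-134.6,0,np.radians(-3.8))
print((fish(w,P)*800/560).round(0))
E
```

```text
time: 5.25
tool_pos: [474.4, -128.2, 132.3]
tcp_rot: [180.0, 0.0, 176.3]
ft_force: [0.4, 0.3, -0.2]
finger_gap: 27.3
grip_force: 39.7
t 5.3 pos [ 474.3 -128.3  132.3] rot [180.     0.   176.31] F [ 1.01 -0.37 -1.73] gap 27.4 grip 39.70445215702057
shift cm [ 0.12 -0.12  9.63] rv [0.0001 0.0001 0.0019]
[[570. 213.]
 [218. 212.]
 [454. 209.]
 [334. 209.]
 [561. 455.]
 [227. 455.]
 [459. 461.]
 [328. 461.]]
```

View pics/w3.png

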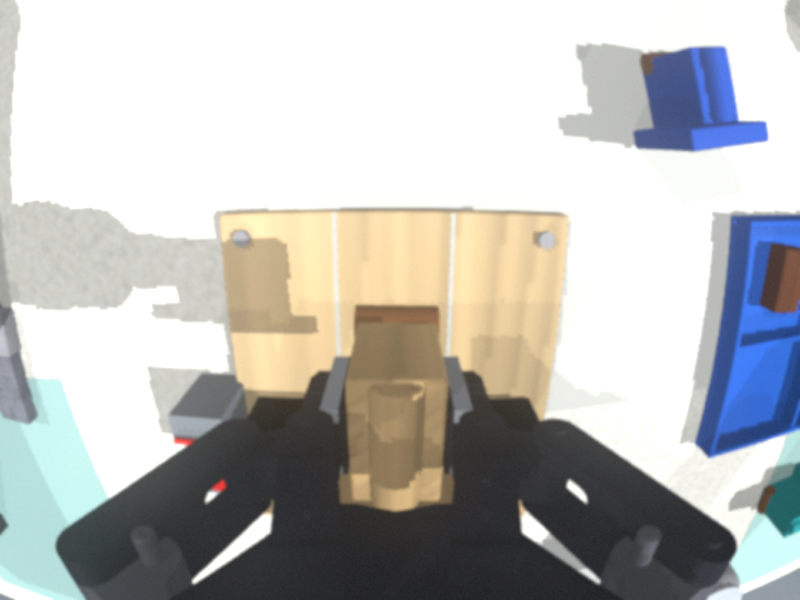

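Bed corners and white lines fall within 2 px of the jig prediction, and the corbel is centred between the lines (335 and 454 around 395). Lowering to just above the bed.

```bash
python3 -m handwheel '{"series": [[[0.1,-0.1,3,0,0,0,0.1],[0.1,-0.1,6,0,0,0,0.1],[0.1,-0.1,8,0,0,0,0.1],[0.1,-0.1,9.2,0,0,0,0.1],[0.1,-0.1,9.45,0,0,0.002,0.1],[0.1,-0.1,9.45,0,0,0.002,0.1],[0.1,-0.1,9.45,0,0,0.002,0.1],[0.1,-0.1,9.45,0,0,0.002,0.1]]]}'
python3 - <<'E'
from h import *
rel([473,-129.4,36],176.2)
E
```

```text
time: 6.3
tool_pos: [473.5, -130.2, 38.5]
tcp_rot: [-180.0, 0.1, 176.1]
ft_force: [1.1, 0.4, -1.2]
finger_gap: 27.2
grip_force: 39.7
t 6.3 pos [ 473.5 -130.2   38.5] rot [-1.7998e+02  7.0000e-02  1.7611e+02] F [ 1.08  0.38 -1.21] gap 27.2 grip 39.67815577983856
shift cm [0.06 0.08 0.25] rv [-0.0004  0.0012 -0.0015]
```

```bash
python3 -m handwheel '{"series": [[[-0.8,0,0.1,0,0,0,0.1],[-1.8,0,0.1,0,0,0,0.1],[-2.6,0,0.1,0,0,0,0.1],[-3,0,0.1,0,0,0,0.1],[-3,0,0.1,0,0,0,0.1],[-3,0,0.1,0,0,0,0.1]]]}'; python3 -m handwheel '{"series": [[[0,0,0.1,0,0,0,0.1],[0,0,0.1,0,0,0,0.1],[0,0,0.1,0,0,0,0.1]]]}'
```

```text
time: 7.05
tool_pos: [502.6, -131.9, 36.6]
tcp_rot: [180.0, -0.0, 176.1]
ft_force: [-0.9, 1.0, -0.6]
finger_gap: 27.8
grip_force: 39.7
time: 7.42
tool_pos: [502.9, -132.1, 36.3]
tcp_rot: [-180.0, 0.0, 176.1]
ft_force: [-3.9, 0.9, 5.4]
finger_gap: 27.5
grip_force: 40.3
```

It touches the bed at TCP z≈36. I raise it 1 mm and start pressing.

```bash
python3 -m handwheel '{"series": [[[0,0,-0.1,0,0,0,0.1],[-0.4,0,-0.1,0,0,0,0.1],[-0.8,0,-0.1,0,0,0,0.1],[-1.2,0,-0.1,0,0,0,0.1],[-1.2,0,-0.1,0,0,0,0.1],[-1.2,0,-0.1,0,0,0,0.1]]]}'
python3 - <<'E'
from bench import status,eyes
import cv2,pickle,numpy as np
print(status.sense()["ft_force"])
T=eyes.snapshot("top");S=eyes.snapshot("scene");pickle.dump((T,S),open("p1.pkl","wb"))
b=lambda im:np.clip(cv2.resize(im[:,:,::-1],(400,300),interpolation=cv2.INTER_CUBIC).astype(float)*1.6,0,255).astype('uint8')
cv2.imwrite("pics/p1.png",np.hstack([b(T["img"][175:220,315:375]),b(S["img"][190:265,190:290])]))
E
```

```text
time: 8.18
tool_pos: [514.7, -132.8, 36.6]
tcp_rot: [180.0, -0.0, 176.1]
ft_force: [-1.6, 0.2, -1.4]
finger_gap: 27.6
grip_force: 39.6
[-1.57424241  0.1514449  -1.44016904]
```

View pics/p1.png

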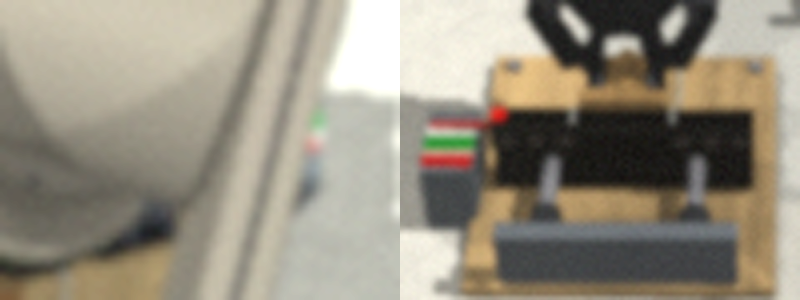

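Scene view: flange (583-668) sits between the marks (572, 675) and the pointer is still at the scale's start, (470,122). It's about at contact, so I press on by 10 mm and check the force.

```bash
python3 -m handwheel '{"series": [[[-0.3,0,0,0,0,0,0.1],[-0.6,0,0,0,0,0,0.1],[-0.8,0,0,0,0,0,0.1],[-1.0,0,0,0,0,0,0.1],[-1.0,0,0,0,0,0,0.1],[-1.0,0,0,0,0,0,0.1]]]}'; python3 -m handwheel '{"series": [[[-0.3,0,0,0,0,0,0.1],[-0.6,0,0,0,0,0,0.1],[-0.6,0,0,0,0,0,0.1],[-0.6,0,0,0,0,0,0.1]]]}'
```

```text
time: 9.02
tool_pos: [524.5, -133.5, 36.6]
tcp_rot: [180.0, -0.0, 176.1]
ft_force: [-5.3, -0.5, -1.3]
finger_gap: 27.5
grip_force: 39.3
time: 9.52
tool_pos: [530.2, -133.9, 36.6]
tcp_rot: [180.0, -0.1, 176.1]
ft_force: [-6.3, -0.1, 0.7]
finger_gap: 27.7
grip_force: 39.5
```

```bash
python3 -m handwheel '{"series": [[[0,0,0,0,0,0,0.1],[0,0,0,0,0,0,0.1],[0,0,0,0,0,0,0.1],[0,0,0,0,0,0,0.1]]]}'
python3 - <<'E'
from bench import status,eyes
import cv2,pickle,numpy as np
f=[]
for i in range(8):
    S=eyes.snapshot("scene"); s=status.sense(); f.append(s["ft_force"])
print(np.mean(f,0),s["tool_pos"])
b=lambda im:np.clip(cv2.resize(im[:,:,::-1],(800,600),interpolation=cv2.INTER_CUBIC).astype(float)*1.6,0,255).astype('uint8')
cv2.imwrite("pics/p2.png",b(S["img"][190:265,190:290]))
E
```

```text
time: 10.02
tool_pos: [530.1, -133.9, 36.6]
tcp_rot: [180.0, -0.1, 176.1]
ft_force: [-7.4, -0.4, 1.3]
finger_gap: 27.9
grip_force: 39.5
[-6.98443307 -0.27833608  0.40421494] [ 530.10780359 -133.86997884   36.53747895]
```

View pics/p2.png

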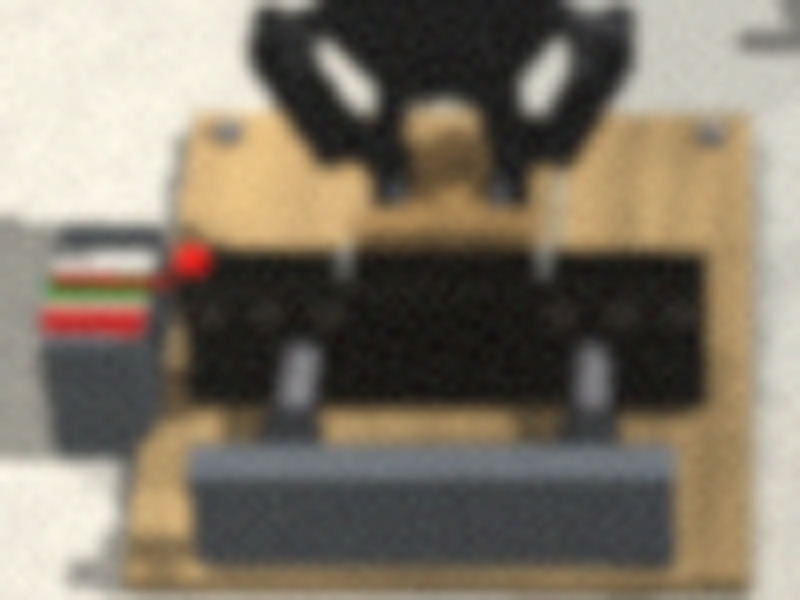

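The scene shows the pointer (100,278) moved about 15 mm along the scale since first contact. Measured push is 7.0 N, which means ≈17 mm, mid-green. The flange (358-535) is centred between the marks (344, 547) and everything is steady. Handing in.

```bash
python3 -c "
from bench import r
print(r.hand_in())"
```

```text
the job is handed in; nothing more can be done
None
```

I handed the job in with the corbel gripped and upright, centred between the marks and pressed at about 7 N with the carriage 15–17 mm back by my measurement (green is 10–24 mm); no verdict came back.

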